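Lock the insert arbor on its flat

ROBOT

A 6-joint arm with a two-finger parallel gripper is mounted at the origin on the work surface. World frame = base frame: x ahead of the robot, y to its left, z up, the work surface at z = 0. Lengths are in mm, angles in rad, forces in N, time in s.
With the tool pointing down it reaches from about 275 to 750 mm from the base axis. Payload 10.2 kg.
Tool frame: the origin (TCP) lies between the finger pads; the fingertips stand 22 mm ahead of it and the grasp point (between the pads) lies 3 mm ahead of it (ctrl.nose_length is the distance from the TCP to the fingertips, in mm); y points along the fingers, z is the direction in which the jaws open and shut, and the axes are right-handed (so a half turn about y gives the same grasp; the last joint's range is limited). The gripper opens to 85 mm and grips with 20 to 120 N. Pads are 22 mm wide; open, the fingers measure 114 mm over their backs; the gripper's body (76 mm by 85 mm) begins 54 mm behind the grasp point. The pads swing forward as they close: fully open they stand 13 mm farther back than shut.
Start: joints at [-1.549, 0.313, 1.498, -0, 1.331, -0.223], TCP at [127.227, -509.357, 215.394] pointing down, gripper open.
Joint ranges: [-2.94, 2.94], [-0.97, 2.17], [0.19, 2.56], [-1.23, 4.37], [0.02, 3.11], [-2.88, 2.88]. Speed limits (rad/s): [2.39, 2.39, 3.01, 3.14, 3.14, 3.14].

INTERFACE

Orientations are given as a unit quaternion [w, x, y, z].
In Python, from rig import ctrl, eyes, models gives the robot as it stands.
- The arm moves only by the shell command python3 -m crank 'ROWS' [FORCE]. ROWS is JSON, a list of rows, each an object with "dp": the shift along the tool's x, y, z in mm, a list of three; "roll": the turn about the tool's y in rad; "gripper": the closure in counts, from 0 (fully open) to 255 (shut). A call has 1 to 10 rows; each row is the pose to reach, as a shift and turn from the pose commanded when the call began, along the tool's axes at that moment; what a row does not reach only later rows make up. A row lasts 1/12 s, in which the tool goes at most 41.7 mm and 7.16 degrees, less where a joint would pass 70% of its speed; a pose out of reach is approached as far as the arm can. A call with a gripper value outside its range is refused whole. The fingers move at their own pace and stop on an object; FORCE is the grip in N (left out, the last holds). Time passes only in rows, so rows that repeat a pose let the fingers close. It gives the time, the measured TCP pose, the force and the opening at its end, in the units of the state.
- ctrl.sense(): the state, without advancing time (a new reading comes with each control period).
- eyes.capture(name): name is "scene" or "top" or "wrist"; returns a dict with "color" (400x640x3 uint8, red, green, blue), "fx", "fy", "cx", "cy" (pixels), "distortion" ([k1, k2, p1, p2, k3] as OpenCV has them; the pictures are not rectified), "R" (3x3) and "t" (3): a world point X has camera coordinates R X + t. Camera axes: x right, y down, z forward; pixel columns grow to the right and rows downward; lengths in mm; the calibration is good to about 2 mm. A picture is of the moment at which its call begins. There is no depth.
- ctrl.finish_job(): hands the job in, once; it reports no verdict.
Trained networks look in a picture, given as the dict that the camera call returned (one of the last four; its "shot" number tells which), for a name from the list of things; names that differ only in an ending like _2 or _b are one class to them, and where a whole thing is asked for, a point or a joint stands for the part that bears it (a point fixed in the world has none). Each returns a list of dicts, best first, with "confidence" (0 to 1); they miss things now and then, are a little off and sometimes report something else, mostly with a low value. They report only what shows in the picture. A call takes as long as a camera call. They do not tell look-alikes from the thing itself.
- models.spot_in(picture, label): "extent" ([centre column, centre row, width, height] in pixels, round what is visible of it).
- models.spot_point(picture, label): "centre" ([column, row] in pixels: a listed point, or the origin of a listed thing).
The state is a dict: "time_s": time; "joints": joint angles; "dq": joint speeds; "tau": joint torques, N m; "eef_pos": TCP position; "ee_rot": TCP orientation; "force": force on the tool from outside, world axes, zero at the start; "wrist_torque": the same for the moment, N m; "grip_width": opening from 0.0 (shut) to 1.0 (fully open).
Only numpy, scipy, OpenCV 4.12 (cv2) and the standard library are available. Lean on these libraries where they do the work, as an engineer would, in place of code of your own. Each camera call takes 0.05 s, during which the arm holds its last target. There are 200 camera calls.

TASK

Swing the ball lever to turn the arbor until its milled flat faces straight up under the clamp screw, then take the T-handled hex key from the stand, seat it fully in the screw's socket and tighten the screw clockwise onto the flat until it is firm, without over-tightening it. Leave the arbor locked with the key standing in the screw, touch nothing at the end, do not lean on the bearing block or force the key if it does not drop in, and leave the things lying around where they are.

Things in the scene. Friction and masses are not known exactly. Their poses are not given: they have to be found in the camera images.
- hub: Fixed grey bearing block on the bench: foot 110 (x) x 44 (y) x 12 mm, block 60 x 44 mm above it, top 90 mm above the bench. Origin at the centre of its underside, z up; the horizontal arbor runs along its y axis, 62 mm above the bench.
- spindle: Steel arbor, 32 mm diameter, turning about its own y axis (the block's y axis); 0.08 Nm friction, stays where left. Origin on its axis inside the block. A flat is milled along it, 14.6 mm from the axis, square to the arbor's +z: it faces the screw when arbor z points straight up. A round 70 mm insert is on the -y end. The screw's nose, tightening, straightens the last 0.1 rad.
- lever_ball (a point): Centre of the black 22 mm ball on the arbor's lever (10 mm rod), 65 mm from the axis along the arbor's +z and 85 mm along its +y: lever upright = flat up. At the start it leans 0.45 to 1.0 rad towards the block's +x. It can be pinched from above across the block's y direction (52 mm clear towards the block) and swung along its arc; the ball pivots between the pads.
- screw: Dark steel clamp screw standing upright on the block over the arbor. Origin on its axis under its head, about 8 mm above the block's top at the start; head 22 mm high, 24 mm across. Turned clockwise from above (negative about z) it sinks 4 mm per rad, head and all. Steady drag of 0.25 to 0.30 Nm (as felt at the wrist), so it stays where left; it cannot turn back past its start.
- screw_mouth (a point): Centre of the open mouth of the screw's hexagonal socket, 22 mm above screw's origin, on its axis. Socket 15 mm across flats, 18 mm deep; two opposite socket flats face along the screw's own +y and -y (so the pattern repeats every 60 degrees).
- screw_end (a point): Lower end of the screw's thread, 16 mm below screw's origin, inside the block. The sprung brass nose stands out of it by an unknown amount and meets the flat after 0.4 to 1.1 rad of turning (a turned-away arbor sooner). From there torque climbs 0.64 Nm per rad, nose force 160 N per rad. Firm = 20 to 50 N = torque 0.08 to 0.20 Nm above the drag; aim at 0.14. Over 50 N is over-tight.
- key: Loose T-handled hex key, about 150 g, 114 mm tall, standing in the stand's bore at the start. Origin at the tip, z up to the handle. Hexagonal shank 14 mm across flats (two flats face its own +y and -y): 0.5 mm clearance a side, about 0.12 rad turning play each way in the socket; the lowest 4 mm taper to 9 mm diameter. Cross bar on top 80 mm along key x, 16 mm thick along y, 18 mm high.
- key_tip (a point): The key's tip (centre of the lower end). When seated it is 4 mm above screw's origin, 18 mm below the mouth; within 4.5 mm above the socket floor counts as seated.
- key_handle (a point): Centre of the key's cross bar, 105 mm above the tip.
- stand: Fixed slotted aluminium stand, origin at the centre of the underside of its 50 x 50 x 60 mm key block. The bore for the key is in the middle of that block, 17.5 mm diameter, 50 mm deep (its floor is 10 mm above the bench). Towards +y a lower part holds three white ceramic stones, tops up to 85 mm above the bench.
- gauge_block: Bystander: loose brass gauge block 35 x 12 x 50 mm, standing.
- loupe: Bystander: loose black loupe, 40 mm diameter, 40 mm tall.
- paste_jar: Bystander: loose grey jar, 56 mm diameter, 60 mm tall.
- felt_bob: Bystander: loose grey felt bob, 44 mm diameter, 50 mm tall.
- brush: Bystander: loose hand brush lying on the bench.
There are look-alikes about, which are no part of the job. What is shaped like the key but green is not meant. What is shaped like the hub but red is not meant.

How it is judged:
By the outcome, as a careful person would: the job done as asked, in the order asked, and still so for the second after the job is handed in, with the robot touching nothing.
It also fails if it takes over 72 s, if anything falls off the work surface, if the arm or the gripper's body presses on something with over 40 N, if the wrist force passes 120 N, or if a joint passes its speed limit or range.

## Working session

There is one attempt and no reset: what is moved stays moved. The work goes in short steps, Python scripts to look and compute and a shell command to move; the robot and the scene stay as the last step left them, time stands still between calls to the robot, and variables do not carry over. Pictures are saved under pics/ and viewed, about 8 in all and at most 12, crops included, and the job is handed in when it is done.

```bash
ls; mkdir -p pics
cat > h.py <<'E'
import numpy as np, cv2
from rig import ctrl, eyes, models
def shot(n,save=None):
    p=eyes.capture(n)
    if save: cv2.imwrite('pics/'+save,p['color'][:,:,::-1])
    return p
def K(p): return np.array([[p['fx'],0,p['cx']],[0,p['fy'],p['cy']],[0,0,1.]]),np.array(p['distortion'],float)
def ray(p,px):
    k,d=K(p);u=cv2.undistortPoints(np.array([[px]],float),k,d)[0,0]
    R=np.array(p['R']);t=np.array(p['t']);return -R.T@t,R.T@np.array([u[0],u[1],1])
def atz(p,px,z):
    c,r=ray(p,px);return c+r*(z-c[2])/r[2]
def proj(p,X):
    k,d=K(p);R=np.array(p['R'],float);t=np.array(p['t'],float)
    return cv2.projectPoints(np.array(X,float).reshape(-1,1,3),cv2.Rodrigues(R)[0],t,k,d)[0][:,0]
def tri(l):
    A=np.zeros((3,3));b=np.zeros(3)
    for p,px in l:
        c,r=ray(p,px);r=r/np.linalg.norm(r);M=np.eye(3)-np.outer(r,r);A+=M;b+=M@c
    X=np.linalg.solve(A,b);return X,[np.round(proj(p,X)[0]-px,1).tolist() for p,px in l]
E
python3 - <<'E'
from h import *
P={n:shot(n,n+'0.png') for n in('scene','top','wrist')}
s=ctrl.sense();print({k:np.round(v,3).tolist() for k,v in s.items()},ctrl.nose_length)
for n,p in P.items():
    print(n,'cam',np.round(ray(p,[320,200])[0]),np.round(ray(p,[320,200])[1],2))
    for l in['hub','spindle','lever_ball','screw','screw_mouth','key','key_tip','key_handle','stand','gauge_block','loupe','paste_jar','felt_bob','brush']:
        r=models.spot_point(p,l)
        print(n,l,[(np.round(q['centre']).tolist(),round(q['confidence'],2)) for q in r[:3]])
a=np.vstack([P['scene']['color'],P['top']['color']]);cv2.imwrite('pics/both.png',cv2.resize(a,(480,600),interpolation=cv2.INTER_AREA)[:,:,::-1])
E
```

```text
pics
{'time_s': 0.15, 'joints': [-1.549, 0.313, 1.498, 0.0, 1.331, -0.223], 'dq': [0.0, -0.001, -0.002, 0.0, 0.0, -0.002], 'tau': [0.001, -41.237, -25.98, -0.0, 0.003, 0.0], 'eef_pos': [127.242, -509.138, 214.977], 'ee_rot': [0.086, -0.086, 0.702, -0.701], 'force': [0.262, -0.038, -0.337], 'wrist_torque': [0.005, -0.025, -0.036], 'grip_width': 0.999} 22.0
scene cam [1263.  357.  727.] [-0.72 -0.35 -0.61]
scene hub [([258.0, 210.0], 0.93), ([322.0, 191.0], 0.7)]
scene spindle [([254.0, 186.0], 0.87)]
scene lever_ball [([265.0, 190.0], 0.61)]
scene screw [([246.0, 176.0], 0.48), ([244.0, 168.0], 0.25)]
scene screw_mouth [([244.0, 167.0], 0.69), ([266.0, 191.0], 0.58), ([252.0, 177.0], 0.55)]
scene key [([360.0, 258.0], 0.63), ([352.0, 212.0], 0.46)]
scene key_tip [([364.0, 256.0], 0.78)]
scene key_handle [([409.0, 228.0], 0.87), ([365.0, 219.0], 0.66)]
scene stand [([403.0, 269.0], 0.96)]
scene gauge_block [([353.0, 209.0], 0.76)]
scene loupe [([308.0, 288.0], 0.96)]
scene paste_jar [([420.0, 333.0], 0.63)]
scene felt_bob [([410.0, 229.0], 0.74), ([162.0, 244.0], 0.64), ([265.0, 189.0]
[... 320 characters left out ...]
mouth [([431.0, 253.0], 0.48)]
top key [([242.0, 201.0], 0.83)]
top key_tip [([279.0, 198.0], 0.6)]
top key_handle [([234.0, 198.0], 0.8), ([274.0, 198.0], 0.66)]
top stand [([239.0, 200.0], 0.95)]
top gauge_block [([299.0, 148.0], 0.59), ([391.0, 212.0], 0.52), ([308.0, 250.0], 0.44)]
top loupe [([298.0, 147.0], 0.65)]
top paste_jar [([216.0, 144.0], 0.69)]
top felt_bob []
top brush [([426.0, 253.0], 0.95)]
wrist cam [ 194. -493.  374.] [-0.25 -0.08 -0.97]
wrist hub []
wrist spindle []
wrist lever_ball []
wrist screw []
wrist screw_mouth []
wrist key []
wrist key_tip []
wrist key_handle []
wrist stand []
wrist gauge_block []
wrist loupe []
wrist paste_jar []
wrist felt_bob []
wrist brush []
```

Run:
```python
import cv2,numpy as np
s=cv2.imread('pics/scene0.png')[120:360,120:460];t=cv2.imread('pics/top0.png')[120:300,180:480]
cv2.imwrite('pics/s2.png',cv2.resize(s,None,fx=2.35,fy=2.35,interpolation=3));cv2.imwrite('pics/t2.png',cv2.resize(t,None,fx=2.65,fy=2.65,interpolation=3))
```

```text
(no output)
```

View pics/s2.png

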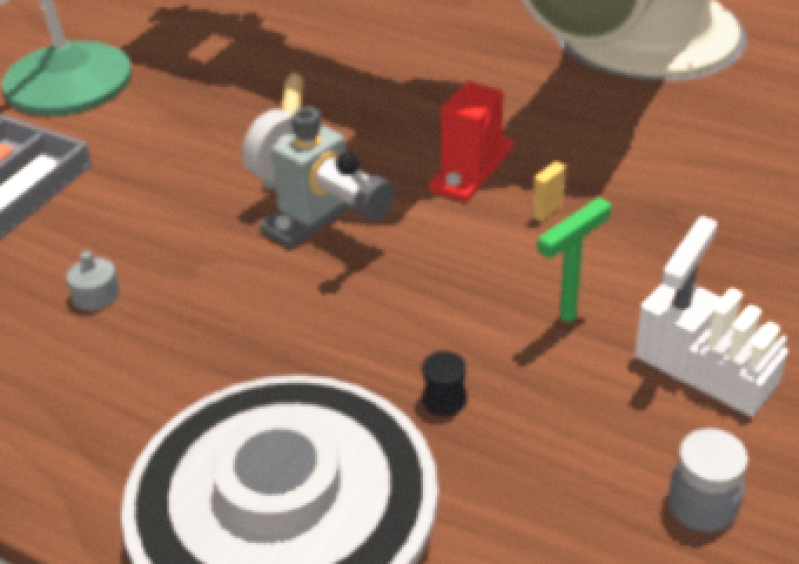

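View pics/t2.png

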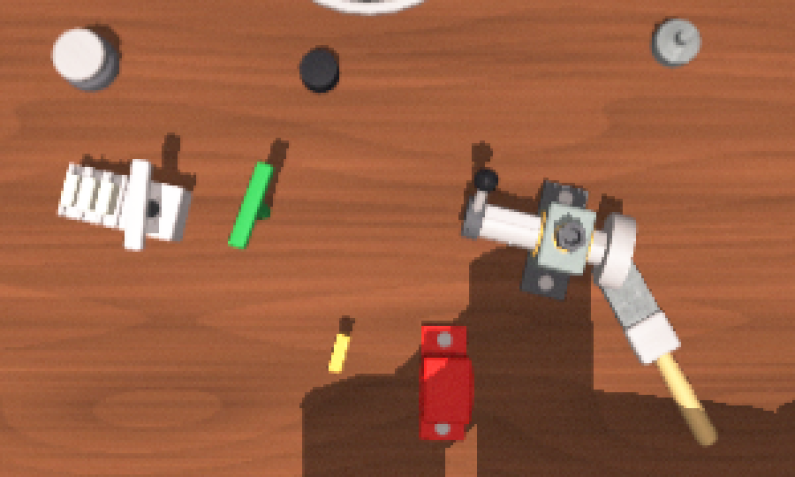

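The scene view shows the grey hub with its lever ball at about (268,189), the screw mouth at (250,168) and the white-handled key in the stand at (413,227). The red block and the green T are the look-alikes. The top view shows the ball at (363,188), the screw head at (394,209) and the key handle at (232,197).

Run:
```python
from h import *
S=shot('scene');T=shot('top')
for n,a,b in[('ball',(267.7,188.9),(363.4,187.9)),('mouth',(250.2,168.5),(394.3,208.7)),('handle',(413.6,227.2),(231.7,197)),('loupe',(308,272),(300.5,146.5)),('gauge',(354,190),(308,250)),('green',(364,217),(274,198)),('jar',(421,310),(210,140)),('redtop',(320,160),(348,268))]:
    X,e=tri([(S,a),(T,b)]);print(n,np.round(X,1),e)
for n,px,z in[('foot1',(566,195),12),('foot2',(545,283),12),('handle end1',(139,162),115),('h end2',(136,246),115),('stand c a',(190,187),60),('stand c b',(182,240),60),('disc',(620,250),62),('stones',(70,190),80),('endcap',(473,220),62),('blk c1',(552,204),90),('blk c2',(596,208),90),('blk c3',(583,272),90),('blk c4',(539,267),90)]:
    print(n,np.round(atz(T,(px[0]/2.65+180,px[1]/2.65+120),z),1))
R=cv2.Rodrigues
from scipy.spatial.transform import Rotation as Ro
q=ctrl.sense()['ee_rot'];print(Ro.from_quat([*q[1:],q[0]]).as_matrix().round(3))
```

```text
ball [ 555.  -105.6  118.8] [[0.0, 0.0], [0.0, -0.0]]
mouth [ 506.6 -178.   119.9] [[0.4, 0.0], [0.4, -0.2]]
handle [534.3 206.  113.5] [[0.2, -0.0], [0.2, -0.1]]
loupe [667.7  46.1  43.3] [[0.6, 0.0], [0.4, -0.2]]
gauge [405.8  28.3  60.8] [[-0.8, 0.0], [-0.6, 0.3]]
green [533.1 105.1 102. ] [[0.9, -0.0], [0.7, -0.3]]
jar [681.9 273.3  63. ] [[0.9, -0.0], [0.6, -0.2]]
redtop [366.8 -72.3  91.3] [[1.0, 0.0], [0.9, -0.4]]
foot1 [ 549.  -192.2   12. ]
foot2 [ 463.4 -171.    12. ]
handle end1 [571.9 204.8 115. ]
h end2 [496.5 206.5 115. ]
stand c a [553.6 167.8  60. ]
stand c b [503.6 174.9  60. ]
disc [ 494.3 -234.1   62. ]
stones [549.4 276.7  80. ]
endcap [522.2 -97.9  62. ]
blk c1 [ 535.4 -167.7   90. ]
blk c2 [ 531.7 -207.5   90. ]
blk c3 [ 473.8 -195.    90. ]
blk c4 [ 478.3 -155.3   90. ]
[[-0.97  -0.     0.242]
 [-0.242  0.    -0.97 ]
 [-0.    -1.    -0.   ]]
```

```bash
python3 -m crank '[{"dp":[-40,0,-22],"roll":0.1,"gripper":0},{"dp":[-76,0,-42],"roll":0.2,"gripper":0},{"dp":[-112,0,-62],"roll":0.3,"gripper":0},{"dp":[-148,0,-82],"roll":0.4,"gripper":0},{"dp":[-184,0,-102],"roll":0.487,"gripper":60},{"dp":[-220,0,-122],"roll":0.487,"gripper":90},{"dp":[-256,0,-142],"roll":0.487,"gripper":90},{"dp":[-292,0,-162],"roll":0.487,"gripper":90},{"dp":[-328,0,-182],"roll":0.487,"gripper":90},{"dp":[-350,0,-196],"roll":0.487,"gripper":90}]'
cat >> h.py <<'E'
from scipy.spatial.transform import Rotation as Ro
def TR():
    s=ctrl.sense();q=s['ee_rot'];return np.array(s['eef_pos']),Ro.from_quat([*q[1:],q[0]]).as_matrix(),s
E
python3 - <<'E'
from h import *
p,R,s=TR();print(s['time_s'],p.round(1),R.round(3),np.round(s['joints'],2),s['grip_width'])
print('to ball in tool',(R.T@(np.array([555,-105.6,p[2]])-p)).round(1))
E
```

```text
time_s: 3.18
eef_pos: [421.3, -231.7, 215.6]
ee_rot: [-0.084, 0.085, 0.702, -0.702]
force: [0.2, -0.5, -0.8]
grip_width: 0.647
3.1833 [ 421.3 -231.7  215.6] [[-0.971  0.001 -0.238]
 [ 0.238  0.    -0.971]
 [-0.001 -1.    -0.   ]] [-0.75  0.21  1.63  0.    1.3   1.06] 0.6473671748322093
to ball in tool [-9.980e+01  1.000e-01 -1.543e+02]
```

```bash
python3 -m crank '[{"dp":[-24,0,-36],"roll":0,"gripper":90},{"dp":[-47,0,-72],"roll":0,"gripper":90},{"dp":[-70,0,-108],"roll":0,"gripper":90},{"dp":[-90,0,-140],"roll":0,"gripper":90},{"dp":[-100,0,-154],"roll":0,"gripper":90},{"dp":[-100,0,-154],"roll":0,"gripper":90}]'
python3 - <<'E'
from h import *
w=shot('wrist','w1.png');p,R,s=TR();print(s['time_s'],p.round(1),np.round(s['joints'],2),w['fx'])
for l in('lever_ball','screw_mouth','screw','spindle'):
    for q in models.spot_point(w,l)[:2]: print(l,np.round(q['centre'],1),round(q['confidence'],2))
print(proj(w,[[555,-105.6,119],[506.6,-178,120]]).round(1), ray(w,[320,200])[0])
E
```

```text
time_s: 3.68
eef_pos: [555.2, -106.1, 214.9]
ee_rot: [-0.084, 0.084, 0.702, -0.702]
force: [-0.4, 1.0, 0.9]
grip_width: 0.643
3.7333 [ 553.9 -107.6  214.9] [-0.4   0.4   1.38 -0.    1.37  1.41] 279.038008722619
lever_ball [314.  198.1] 0.56
screw [394.5 221.3] 0.86
screw [256.1 294.6] 0.27
[[315.1 200.6]
 [398.7 230.4]] [ 622.3552957  -122.38746953  374.34663893]
```

View pics/w1.png

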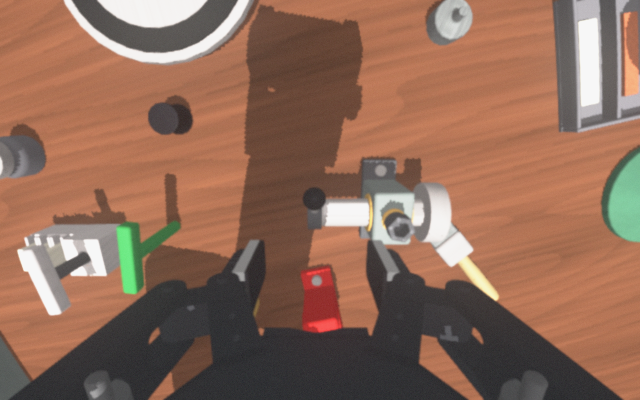

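The wrist view has the ball at (314,198), the screw mouth at (400,229), and the green look-alike and the stand to the left. The ball position agrees to about 2 mm, so I'll pinch and check.

```bash
python3 -m crank '[{"dp":[-2,30,-1],"roll":0,"gripper":90},{"dp":[-2,60,-1],"roll":0,"gripper":90},{"dp":[-2,82,-1],"roll":0,"gripper":90},{"dp":[-2,93,-1],"roll":0,"gripper":90},{"dp":[-2,93,-1],"roll":0,"gripper":140},{"dp":[-2,93,-1],"roll":0,"gripper":255},{"dp":[-2,93,-1],"roll":0,"gripper":255},{"dp":[-2,93,-1],"roll":0,"gripper":255},{"dp":[-2,93,-1],"roll":0,"gripper":255},{"dp":[-2,93,-1],"roll":0,"gripper":255}]' 20
python3 - <<'E'
from h import *
w=shot('wrist','w2.png');S=shot('scene');T=shot('top');p,R,s=TR();print(s['time_s'],p.round(1),np.round(s['force'],1),s['grip_width'])
for l in('lever_ball','screw_mouth'):
  for n,P in(('w',w),('s',S),('t',T)):
    for q in models.spot_point(P,l)[:2]: print(n,l,np.round(q['centre'],1),round(q['confidence'],2))
a=np.vstack([w['color'][100:340,200:520],S['color'][130:270,180:340].repeat(2,0).repeat(2,1)]);cv2.imwrite('pics/w2c.png',cv2.resize(a,None,fx=1.15,fy=1.15)[:,:,::-1])
E
```

```text
time_s: 4.77
eef_pos: [555.8, -108.4, 123.1]
ee_rot: [0.085, -0.086, -0.702, 0.702]
force: [0.5, -0.4, -0.4]
grip_width: -0.003
4.9167 [ 555.6 -108.4  122.6] [-0.1  0.3 -0.5] -0.0007883971897759828
w lever_ball [309.6 238.8] 0.93
s lever_ball [264.4 190.3] 0.6
s lever_ball [420.6 334. ] 0.19
t lever_ball [366.  188.1] 0.68
w screw_mouth [437.4 283.6] 0.9
s screw_mouth [246.1 168.4] 0.7
```

View pics/w2c.png

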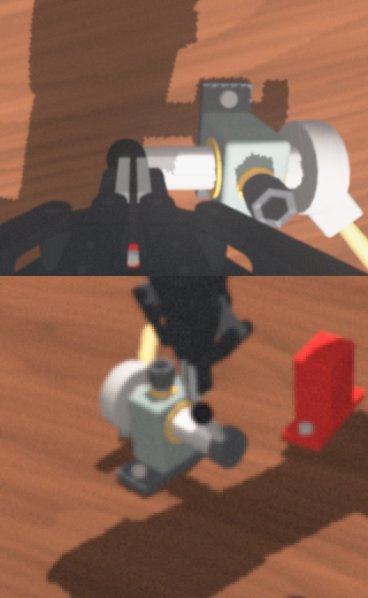

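The pads shut without the ball; it sits just +x of the fingertips, at (310,239) in the wrist picture. I'll re-triangulate it.

Run:
```python
from h import *
w=shot('wrist');S=shot('scene');T=shot('top');p,R,s=TR();print(p,s['time_s'])
sb=(267.7,188.9)
for n,l in(('w+s',[(w,(309.6,238.8)),(S,sb)]),('w+t',[(w,(309.6,238.8)),(T,(363.6,188))]),('all',[(w,(309.6,238.8)),(S,sb),(T,(363.6,188))]),('mouth',[(w,(437.4,283.6)),(S,(250,168.5)),(T,(394.3,208.7))])):
    X,e=tri(l);print(n,X.round(1),e,(R.T@(X-p)).round(1))
# colour blob of ball in wrist image
g=w['color'].max(2);print(g[225:260:3,290:332:3])
for yaw,c in((-.243,(506.6,-178)),):
    x=np.array([np.cos(yaw),np.sin(yaw),0]);y=np.array([-x[1],x[0],0]);c=np.array([*c,0])
    for th in(.45,.55,.65,.75,.85,1):
        B=c+85*y+65*np.sin(th)*x+np.array([0,0,62+65*np.cos(th)]);print(th,B.round(1),[proj(P,B)[0].round(1).tolist() for P in(w,S,T)])
```

```text
[ 555.49665256 -108.3542783   122.39503496] 5.3667
w+s [ 556.6 -104.8  120. ] [[-0.1, 0.2], [-0.0, 0.0]] [-0.2  2.4 -3.8]
w+t [ 555.3 -105.3  117.3] [[1.4, 0.2], [-0.4, -0.1]] [ 1.   5.1 -2.9]
all [ 555.4 -105.4  118.8] [[1.4, 0.9], [0.0, 0.1], [-0.3, -0.3]] [ 0.8  3.6 -2.8]
mouth [ 506.4 -178.5  120.5] [[-1.4, -1.3], [0.5, -0.3], [0.6, -0.1]] [30.9  1.9 79.9]
[[111 110 102  55  54  49  51  50  51  56  61 106 178 184]
 [105  99  60  50  56  53  54  56  56  56  56  72 138 140]
 [ 98  90  55  52  54  54  52  53  57  58  57  56 116 150]
 [108  68  50  52  51  58  58  62  57  58  56  58  85 163]
 [112  62  52  51  66 112 115 114  57  60 116 116 121 196]
 [109  62  50  53  78 137 137 138  60  63 137 139 141 199]
 [108  74  48  52  91 140 138 132  55  62 137 138 139 191]
 [110  81  57  60 100 138 137 133  59  61 137 143 139 127]
 [ 78  56  59  57 115 136 138 132  62  61 134 137 138 114]
 [ 62  58  59  57 128 139 139 130  56  62 135 141 140 127]
 [ 57  63  60  64 131 138 140 128  57  60 132 142 140 129]
 [ 61  63  62  65 136 139 139 128  59  60 130 139 140 134]]
0.45 [ 554.5 -102.3  120.5] [[306.5, 243.2], [269.2, 188.5], [362.1, 188.1]]
0.55 [ 560.  -103.7  117.4] [[306.6, 232.9], [267.3, 190.9], [362.5, 185.8]]
0.65 [ 565.2 -105.   113.7] [[306.7, 222.9], [265.6, 193.5], [362.9, 183.8]]
0.75 [ 570.1 -106.2  109.6] [[306.8, 213.5], [264.1, 196.2], [363.3, 181.9]]
0.85 [ 574.5 -107.2  104.9] [[307.0, 204.8], [262.7, 199.0], [363.6, 180.2]]
1 [ 580.1 -108.7   97.1] [[307.3, 193.4], [261.0, 203.3], [363.9, 178.2]]
```

Run:
```python
from h import *
w=shot('wrist');S=shot('scene','s3.png');p,R,s=TR()
print(proj(w,[p+R@np.array(v) for v in([0,0,0],[0,22,0],[-11,22,0],[11,22,0],[-11,0,0])]).round(0),np.round(s['force'],1))
a=cv2.resize(w['color'][200:300,250:380],None,fx=4.5,fy=4.5,interpolation=3);b=cv2.resize(S['color'][120:230,210:310],(409,450),interpolation=3)
cv2.imwrite('pics/w3c.png',cv2.resize(np.hstack([a[:,:],b]),(797,360))[:,:,::-1])
```

```text
[[316. 241.]
 [316. 228.]
 [316. 213.]
 [316. 243.]
 [316. 224.]] [0.3 0.8 0.3]
```

View pics/w3c.png

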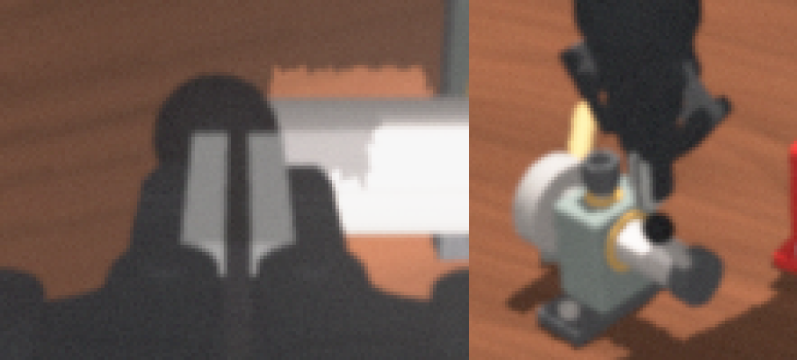

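Run:
```python
from h import *
S=shot('scene');p,R,s=TR();w=shot('wrist')
for y in(-40,-20,-10,0,10,22): print(y,proj(S,p+R@np.array([0,y,0])).round(1),proj(w,p+R@np.array([-11,y,0])).round(1),proj(w,p+R@np.array([0,y,0])).round(1))
```

```text
-40 [[265.1 171.4]] [[315.6 253.3]] [[315.6 274.1]]
-20 [[265.8 179.4]] [[315.5 236.8]] [[315.5 255.4]]
-10 [[266.1 183.4]] [[315.5 230.1]] [[315.5 247.7]]
0 [[266.4 187.3]] [[315.5 224.1]] [[315.5 240.8]]
10 [[266.7 191.1]] [[315.5 218.7]] [[315.5 234.7]]
22 [[267.  195.7]] [[315.5 213. ]] [[315.5 228.1]]
```

Both the wrist and scene views put the shut fingertips above the ball's centre, with the pads hiding the ball's lower half. The tips therefore seem to reach less far than the nominal 22 mm. I'll open, step down, and close again while watching the force and opening.

```bash
python3 -m crank '[{"dp":[0,0,-3],"roll":0,"gripper":90},{"dp":[0,0,-3],"roll":0,"gripper":90},{"dp":[0,0,-3],"roll":0,"gripper":90},{"dp":[0,0,-3],"roll":0,"gripper":90},{"dp":[0,7,-3],"roll":0,"gripper":90},{"dp":[0,14,-3],"roll":0,"gripper":90},{"dp":[0,20,-3],"roll":0,"gripper":90},{"dp":[0,20,-3],"roll":0,"gripper":90}]' 20;  python3 -m crank '[{"dp":[0,0,0],"roll":0,"gripper":255},{"dp":[0,0,0],"roll":0,"gripper":255},{"dp":[0,0,0],"roll":0,"gripper":255},{"dp":[0,0,0],"roll":0,"gripper":255},{"dp":[0,0,0],"roll":0,"gripper":255}]' 20; python3 -c "
from h import *
w=shot('wrist','w4.png')
for l in ('lever_ball','screw_mouth'):print([(np.round(q['centre'],1),q['confidence']) for q in models.spot_point(w,l)[:2]])"
```

```text
time_s: 6.23
eef_pos: [555.4, -105.2, 100.5]
ee_rot: [-0.086, 0.084, 0.702, -0.702]
force: [-0.7, 0.6, -0.7]
grip_width: 0.648
time_s: 6.65
eef_pos: [556.6, -104.9, 102.8]
ee_rot: [-0.085, 0.086, 0.702, -0.702]
force: [1.6, 4.6, 1.3]
grip_width: 0.233
[(array([316.3, 250.4]), 0.61)]
[(array([458.2, 301.4]), 0.74)]
```

```bash
python3 -m crank '[{"dp":[0,0,0],"roll":0,"gripper":140},{"dp":[0,0,0],"roll":0,"gripper":140},{"dp":[0,8,0],"roll":0,"gripper":140},{"dp":[0,8,0],"roll":0,"gripper":140},{"dp":[0,8,0],"roll":0,"gripper":255},{"dp":[0,8,0],"roll":0,"gripper":255},{"dp":[0,8,0],"roll":0,"gripper":255},{"dp":[0,8,0],"roll":0,"gripper":255}]' 20; python3 -c "
from h import *
w=shot('wrist','w5.png');S=shot('scene')
for l in ('lever_ball','screw_mouth'):print([(np.round(q['centre'],1),q['confidence']) for q in models.spot_point(w,l)[:2]])
a=cv2.resize(w['color'][200:320,250:410],None,fx=3,fy=3,interpolation=3);b=cv2.resize(S['color'][130:230,210:310],(360,360),interpolation=3)
cv2.imwrite('pics/w5c.png',np.hstack([a,b])[:,:790,::-1])"
```

```text
time_s: 7.47
eef_pos: [556.2, -104.8, 94.2]
ee_rot: [-0.086, 0.085, 0.702, -0.702]
force: [1.9, 5.1, -1.2]
grip_width: 0.236
[(array([313.8, 258.8]), 0.64)]
[(array([467.1, 312.6]), 0.83)]
```

View pics/w5c.png

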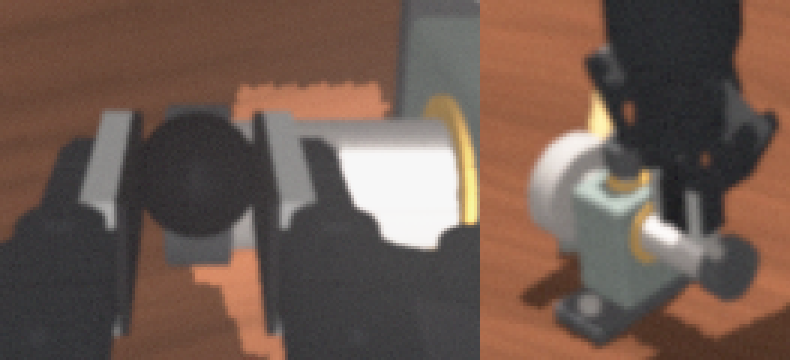

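The ball is now pinched between the pads at about (316,258), well inside the tips. The usable grasp height is about 22–25 mm behind the reported TCP. Next I swing it upright along its arc: 30.5 mm towards the block's -x and 7.6 mm up.

```bash
python3 -m crank '[{"dp":[5,-2.3,0],"roll":0,"gripper":255},{"dp":[10,-4.2,0],"roll":0,"gripper":255},{"dp":[15,-5.6,0],"roll":0,"gripper":255},{"dp":[20,-6.7,0],"roll":0,"gripper":255},{"dp":[25,-7.4,0],"roll":0,"gripper":255},{"dp":[30.5,-7.7,0],"roll":0,"gripper":255},{"dp":[30.5,-7.7,0],"roll":0,"gripper":255},{"dp":[30.5,-7.7,0],"roll":0,"gripper":255}]' 20; python3 -c "
from h import *
p,R,s=TR();print(s['force'])
w=shot('wrist','w6.png');S=shot('scene','s6.png')
for P in(w,S):
  for l in ('lever_ball','screw_mouth','spindle','hub'):print(l,[(np.round(q['centre'],1),q['confidence']) for q in models.spot_point(P,l)[:2]])
v=p-np.array([506.4,-178.4,0]);print(p,v@[.971,-.239,0],v@[.239,.971,0])"
```

```text
time_s: 8.33
eef_pos: [526.7, -97.6, 102.4]
ee_rot: [-0.085, 0.085, 0.702, -0.702]
force: [1.4, 5.8, 0.9]
grip_width: 0.236
[1.39986459 5.82603777 0.90619656]
lever_ball [(array([316.9, 251.1]), 0.64)]
screw_mouth [(array([465.3, 256.3]), 0.56)]
spindle [(array([403.5, 196.3]), 0.57)]
hub [(array([325.9, 334.3]), 0.7), (array([402.7, 198.8]), 0.55)]
lever_ball [(array([277.5, 182.4]), 0.78)]
screw_mouth [(array([244.5, 169.3]), 0.67), (array([353. , 208.3]), 0.43)]
spindle [(array([255.2, 189.2]), 0.67)]
hub [(array([319.6, 192.5]), 0.79), (array([255.8, 213.3]), 0.61)]
[526.69224721 -97.6435065  102.37818158] 0.4029700949135165 83.26440227444003
```

```bash
python3 -m crank '[{"dp":[0,0,0],"roll":0,"gripper":100},{"dp":[0,0,0],"roll":0,"gripper":100},{"dp":[0,0,0],"roll":0,"gripper":100},{"dp":[0,-35,0],"roll":0,"gripper":100},{"dp":[0,-70,0],"roll":0,"gripper":100},{"dp":[25,-70,31],"roll":0,"gripper":100},{"dp":[50,-70,62],"roll":0,"gripper":100},{"dp":[67,-65,83],"roll":0,"gripper":100},{"dp":[67,-30,83],"roll":0,"gripper":100},{"dp":[67,-30,83],"roll":0,"gripper":100}]' 20
python3 - <<'E'
from h import *
W=[shot('wrist') for _ in range(3)];w=W[-1];p,R,s=TR();print(s['time_s'],p.round(1),s['force'])
im=np.mean([x['color'] for x in W],0).astype(np.uint8);cv2.imwrite('pics/w7.png',im[:,:,::-1])
for l in ('lever_ball','screw_mouth','screw','hub'):print(l,[(np.round(q['centre'],1).tolist(),round(q['confidence'],2)) for q in models.spot_point(w,l)[:2]])
m=proj(w,[506.4,-178.4,120])[0];b=proj(w,[527,-96,127])[0];print(m,b)
x,y=m.round().astype(int)
a=cv2.resize(im[y-25:y+25,x-25:x+25],(400,400),interpolation=cv2.INTER_CUBIC);c=cv2.resize(im[60:220,150:390],(390,260));c=np.vstack([c,np.zeros((140,390,3),np.uint8)])
cv2.imwrite('pics/w7c.png',np.hstack([a,c])[:,:,::-1]);print(x,y)
E
```

```text
time_s: 9.67
eef_pos: [438.9, -162.4, 128.5]
ee_rot: [-0.089, 0.084, 0.703, -0.701]
force: [-0.6, 1.2, -1.0]
grip_width: 0.607
9.8167 [ 442.3 -162.7  133. ] [ 0.32567543 -0.37099775 -0.15187721]
lever_ball [([171.7, 124.5], 0.73), ([316.9, 131.1], 0.68)]
screw_mouth [([314.9, 125.8], 0.56)]
screw [([317.9, 126.3], 0.68)]
hub [([320.2, 122.9], 0.23)]
[315.17190926 128.94209396] [168.77349577 129.83527041]
315 129
```

View pics/w7c.png

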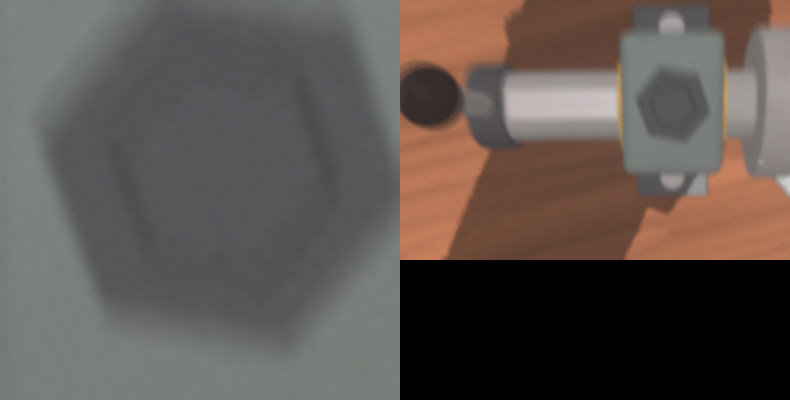

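The wrist view looks straight down on the block: hexagonal head and socket centred near (316,127), ball at (172,125), lever in line with the arbor. I'll rectify it onto the z = 120 plane and fit the hex angle.

```bash
cat > hexfit.py <<'E'
from h import *
def rect(p,c,z,half=20,res=5):
    n=2*half*res+1;g=(np.arange(n)-half*res)/res
    X,Y=np.meshgrid(c[0]+g,c[1]+g[::-1]);P=proj(p,np.c_[X.ravel(),Y.ravel(),np.full(X.size,z)]).reshape(n,n,2).astype(np.float32)
    return cv2.remap(p['color'],P[...,0],P[...,1],cv2.INTER_CUBIC)
def ang(img,r0,r1,res=5,cen=(0,0)):   # orientation mod 60 of edge NORMALS in world, by 6th harmonic of gradient
    g=cv2.GaussianBlur(img.astype(np.float32).mean(2),(0,0),3);gx=cv2.Sobel(g,cv2.CV_32F,1,0);gy=-cv2.Sobel(g,cv2.CV_32F,0,1)
    n=img.shape[0];h=n//2;yy,xx=np.mgrid[:n,:n];r=np.hypot((xx-h)/res-cen[0],(h-yy)/res-cen[1]);m=(r>r0)&(r<r1)
    z=((gx+1j*gy)[m]);a=np.sum(np.abs(z)**2*np.exp(6j*np.angle(z)));return np.degrees(np.angle(a)/6),abs(a)/np.sum(np.abs(z)**2)
E
python3 - <<'E'
from hexfit import *
W=[shot('wrist') for _ in range(6)];w=dict(W[0]);w['color']=np.mean([x['color'] for x in W],0).astype(np.uint8);p,R,s=TR();print(p.round(1))
I=rect(w,(506.4,-178.4),120)
# head mask: dark
g=cv2.GaussianBlur(I.mean(2).astype(np.float32),(0,0),2);t,_=cv2.threshold(g.astype(np.uint8),0,255,cv2.THRESH_OTSU);m=(g<t).astype(np.uint8)
n,L,st,ce=cv2.connectedComponentsWithStats(m);k=L[100,100];c=(ce[k]-100)/5*[1,-1];print('centre',np.array([506.4,-178.4])+c,'area',st[k,4]/25)
for r in((5.5,8.8),(6,8.2),(9,14),(10,13.5)): print(r,ang(I,*r,cen=c))
O=I.copy();cv2.imwrite('pics/rect.png',I[:,:,::-1])
for l in('lever_ball','screw_mouth'):print(l,models.spot_point(w,l)[:1])
v=[ (a,atz(w,a_,z)) for a,a_,z in[]]
b=models.spot_point(w,'lever_ball')[0]['centre'];B=atz(w,b,127);d=B[:2]-(np.array([506.4,-178.4])+c);print(B,d@[.971,-.239],d@[.239,.971],'yaw of line',np.arctan2(-d[0],d[1]))
# block edges orientation
J=rect(w,(505,-178),90,40,4);print('block normals mod90',)
g=cv2.GaussianBlur(J.astype(np.float32).mean(2),(0,0),3);gx=cv2.Sobel(g,5,1,0);gy=-cv2.Sobel(g,5,0,1);z=gx+1j*gy;n=z.shape[0];yy,xx=np.mgrid[:n,:n];mm=np.hypot(xx-160,yy-160)/4>19;z=z[mm];print(np.angle(np.sum(abs(z)**2*np.exp(4j*np.angle(z))))/4)
E
```

```text
[ 441.8 -162.6  132.2]
centre [ 507.53541833 -180.28429051] area 500.08
(5.5, 8.8) (np.float32(-24.350752), np.float32(0.64562184))
(6, 8.2) (np.float32(-23.968603), np.float32(0.62866217))
(9, 14) (np.float32(-24.003714), np.float32(0.86031145))
(10, 13.5) (np.float32(-24.029047), np.float32(0.9100554))Traceback (most recent call last):
  File "<stdin>", line 9, in <module>
ValueError: only the last four pictures can be asked about
```

```bash
python3 -c "
from h import *
w=shot('wrist');b=models.spot_point(w,'lever_ball')[0]['centre'];B=atz(w,b,127);d=B[:2]-np.array([507.5,-180.3]);print(b,B,d@[.971,-.239],d@[.239,.971])"
python3 -m crank '[{"dp":[0,-40,0],"roll":0,"gripper":100},{"dp":[0,-75,-10],"roll":0,"gripper":110},{"dp":[0,-88,-45],"roll":0,"gripper":120},{"dp":[0,-88,-85],"roll":0,"gripper":120},{"dp":[0,-88,-125],"roll":0,"gripper":120},{"dp":[0,-88,-165],"roll":0,"gripper":120},{"dp":[0,-88,-205],"roll":-0.1,"gripper":120},{"dp":[0,-88,-245],"roll":-0.22,"gripper":120},{"dp":[0,-88,-285],"roll":-0.22,"gripper":120},{"dp":[-1,-88,-325],"roll":-0.22,"gripper":120}]'; python3 -c "
from h import *
p,R,s=TR();print(p,R.round(3),(R.T@(np.array([534,206,200])-p)).round(1))"
```

```text
[173.5, 120.6] [ 531.31994845 -100.55358937  127.        ] 4.069777806725959 83.12673239754137
time_s: 11.25
eef_pos: [520.5, 154.8, 220.2]
ee_rot: [0.008, -0.008, -0.707, 0.707]
force: [1.3, -1.3, 1.1]
grip_width: 0.53
[520.53103242 154.78052699 220.2026878 ] [[-1.     0.    -0.021]
 [ 0.021 -0.    -1.   ]
 [-0.    -1.     0.   ]] [-12.4  20.2 -51.5]
```

```bash
python3 -m crank '[{"dp":[-8,5,-30],"roll":0,"gripper":120},{"dp":[-12.5,20,-51.5],"roll":0,"gripper":120},{"dp":[-12.5,20,-51.5],"roll":0,"gripper":120},{"dp":[-12.5,20,-51.5],"roll":0,"gripper":120}]'
python3 - <<'E'
from h import *
w=shot('wrist','w8.png');S=shot('scene');p,R,s=TR();print(s['time_s'],p.round(1),np.round(s['joints'],2))
for l in('key_handle','key','stand'):
  for n,P in(('w',w),('s',S)):print(n,l,[(np.round(q['centre'],1).tolist(),round(q['confidence'],2)) for q in models.spot_point(P,l)[:2]])
print(proj(w,[[534.3,206,115],[534,206,124],[572,205,124],[496,207,124]]).round(1))
im=w['color'];cv2.imwrite('pics/w8c.png',cv2.resize(im[80:320,180:460],(700,600))[:,:,::-1])
E
```

```text
time_s: 11.58
eef_pos: [533.8, 204.4, 199.2]
ee_rot: [0.008, -0.007, -0.707, 0.707]
force: [0.2, -0.3, 0.0]
grip_width: 0.527
11.6833 [534.3 203.1 200.6] [ 0.16  0.43  1.38 -0.    1.34  1.75]
w key_handle [([313.9, 198.0], 0.6)]
s key_handle [([361.8, 216.5], 0.9), ([410.0, 227.3], 0.87)]
w key [([313.6, 178.0], 0.92), ([391.0, 177.6], 0.6)]
s key [([363.5, 256.1], 0.61)]
w stand [([312.5, 178.0], 0.65)]
s stand [([407.1, 268.4], 0.81)]
[[313.6 202.9]
 [313.5 206.1]
 [313.7 162.7]
 [313.4 245.9]]
```

View pics/w8c.png

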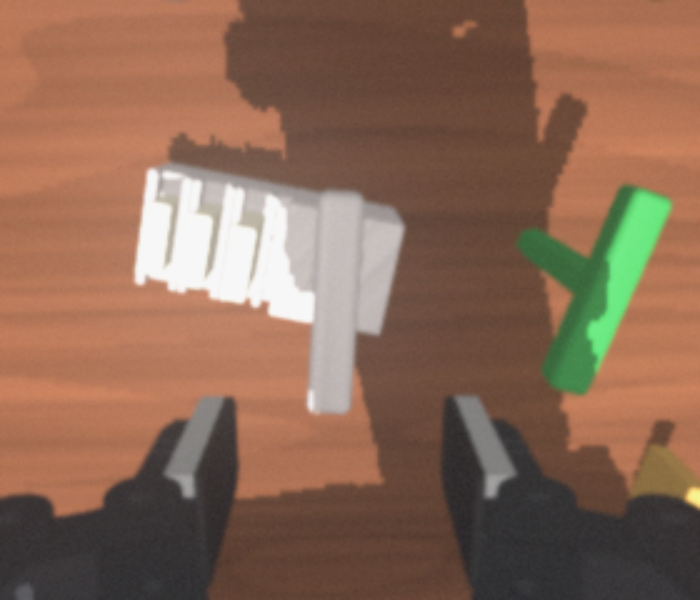

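The bar centre sits at about (314.5,200), which puts the handle at roughly (537,205) with yaw about -0.07. The green key is well clear on the right. I'll descend and grip.

```bash
python3 -m crank '[{"dp":[-3,35,-2],"roll":0.05,"gripper":120},{"dp":[-3,65,-2],"roll":0.05,"gripper":120},{"dp":[-3,85,-2],"roll":0.05,"gripper":120},{"dp":[-3,95,-2],"roll":0.05,"gripper":120},{"dp":[-3,104,-2],"roll":0.05,"gripper":120},{"dp":[-3,112,-2],"roll":0.05,"gripper":120},{"dp":[-3,116,-2],"roll":0.05,"gripper":120},{"dp":[-3,116,-2],"roll":0.05,"gripper":120}]'
python3 - <<'E'
from h import *
w=shot('wrist','w9.png');S=shot('scene');p,R,s=TR();print(s['time_s'],p.round(1),np.round(s['force'],1),R[:,2].round(3))
a=cv2.resize(w['color'][180:330,220:420],(480,360));b=cv2.resize(S['color'][170:290,350:450],(300,360))
cv2.imwrite('pics/w9c.png',np.hstack([a,b])[:,:,::-1])
E
```

```text
time_s: 12.65
eef_pos: [537.3, 205.7, 84.0]
ee_rot: [-0.026, 0.026, 0.707, -0.707]
force: [0.4, 0.2, -0.5]
grip_width: 0.526
12.75 [537.7 205.8  84.9] [-0.1  0.2  0. ] [-0.072 -0.997 -0.   ]
```

View pics/w9c.png

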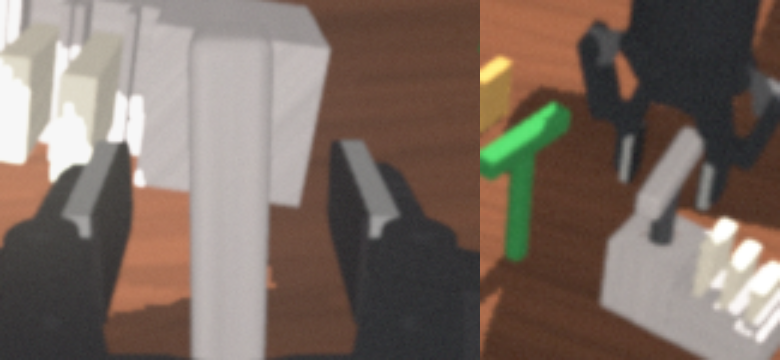

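The bar is centred and square between the pads, with the tips about level with the bar's underside. I'll close and lift.

```bash
python3 -m crank '[{"dp":[0,0,0],"roll":0,"gripper":255},{"dp":[0,0,0],"roll":0,"gripper":255},{"dp":[0,0,0],"roll":0,"gripper":255},{"dp":[0,0,0],"roll":0,"gripper":255},{"dp":[0,0,0],"roll":0,"gripper":255}]' 60; python3 -m crank '[{"dp":[0,-10,0],"roll":0,"gripper":255},{"dp":[0,-25,0],"roll":0,"gripper":255},{"dp":[0,-45,0],"roll":0,"gripper":255},{"dp":[0,-70,0],"roll":0,"gripper":255},{"dp":[0,-95,0],"roll":0,"gripper":255},{"dp":[0,-120,0],"roll":0,"gripper":255},{"dp":[0,-140,0],"roll":0,"gripper":255},{"dp":[0,-150,0],"roll":0,"gripper":255},{"dp":[0,-150,0],"roll":0,"gripper":255}]'
python3 - <<'E'
from h import *
w=shot('wrist','w10.png');S=shot('scene','s10.png');p,R,s=TR();print(s['time_s'],p.round(1),np.round(s['force'],1),R[:,2].round(3),np.round(s['joints'],2))
for l in('key_handle','key_tip'):
  for n,P in(('w',w),('s',S)):print(n,l,[(np.round(q['centre'],1).tolist(),round(q['confidence'],2)) for q in models.spot_point(P,l)[:3]])
print(proj(w,[p+[0,0,31],p+[0,0,-74]]),proj(S,[p+[0,0,31],p+[0,0,-74]]))
E
```

```text
time_s: 13.17
eef_pos: [537.6, 205.9, 84.8]
ee_rot: [-0.025, 0.026, 0.707, -0.707]
force: [0.4, 0.5, 4.9]
grip_width: 0.171
time_s: 13.92
eef_pos: [537.8, 205.9, 236.2]
ee_rot: [-0.024, 0.027, 0.707, -0.706]
force: [-0.2, 0.7, -2.5]
grip_width: 0.174
14.0167 [536.9 205.7 233. ] [-0.3  0.4 -1.8] [-0.072 -0.997  0.   ] [ 0.16  0.41  1.31 -0.    1.42  1.81]
w key_handle [([413.3, 187.3], 0.87), ([314.4, 267.5], 0.78)]
s key_handle [([365.6, 216.4], 0.89), ([423.0, 163.0], 0.74), ([253.8, 210.2], 0.58)]
w key_tip [([386.2, 169.6], 0.71)]
s key_tip [([417.0, 211.2], 0.71), ([362.4, 255.1], 0.71)]
[[315.89288024 263.60867298]
 [315.79287751 207.11445111]] [[423.30599902 161.75112358]
 [416.1021066  209.27310601]]
```

```bash
python3 -m crank '[{"dp":[0,0,20],"roll":-0.05,"gripper":255},{"dp":[0,0,58],"roll":-0.15,"gripper":255},{"dp":[0,0,97],"roll":-0.26,"gripper":255},{"dp":[0,0,136],"roll":-0.37,"gripper":255},{"dp":[0,0,175],"roll":-0.48,"gripper":255},{"dp":[0,0,214],"roll":-0.59,"gripper":255},{"dp":[0,0,253],"roll":-0.7,"gripper":255},{"dp":[0,0,292],"roll":-0.81,"gripper":255},{"dp":[1,0,330],"roll":-0.92,"gripper":255},{"dp":[2,0,355],"roll":-1.03,"gripper":255}]'; python3 -c "
from h import *
p,R,s=TR();print(p,R.round(3),(R.T@(np.array([507,-179.3,230])-p)).round(1),np.arctan2(R[1,2],R[0,2])+.419)"
```

```text
time_s: 15.05
eef_pos: [508.8, -151.2, 233.4]
ee_rot: [0.327, -0.327, 0.627, -0.627]
force: [0.7, 0.5, -0.7]
grip_width: 0.178
[ 508.82408319 -151.17395413  233.38058599] [[-0.572 -0.001  0.82 ]
 [-0.82   0.    -0.572]
 [ 0.001 -1.    -0.001]] [24.1  3.4 14.6] -0.19034782058774563
```

```bash
python3 -m crank '[{"dp":[10,2,6],"roll":-0.1,"gripper":255},{"dp":[20,5,12],"roll":-0.19,"gripper":255},{"dp":[24,8,14.6],"roll":-0.19,"gripper":255},{"dp":[24,8,14.6],"roll":-0.19,"gripper":255},{"dp":[24,8,14.6],"roll":-0.19,"gripper":255}]'
python3 - <<'E'
from h import *
w=shot('wrist','w11.png');S=shot('scene','s11.png');T=shot('top','t11.png');p,R,s=TR();print(s['time_s'],p.round(1),np.round(s['force'],1),np.arctan2(R[1,2],R[0,2]),np.round(s['joints'],2))
for l in('key_handle','key_tip','screw_mouth','lever_ball'):
  for n,P in(('w',w),('s',S)):print(n,l,[(np.round(q['centre'],1).tolist(),round(q['confidence'],2)) for q in models.spot_point(P,l)[:3]])
for P in(w,S): print(proj(P,[p+[0,0,31],p+[0,0,-74],[507,-179.3,120],[507+.239*85,-179.3+85*.971,127]]).round(1).tolist())
a=cv2.resize(w['color'][120:300,220:440],(550,450),interpolation=3);b=cv2.resize(S['color'][130:220,220:270],(250,450),interpolation=3)
cv2.imwrite('pics/w11c.png',np.hstack([a,b])[:,:,::-1])
E
```

```text
time_s: 15.47
eef_pos: [507.7, -175.7, 225.7]
ee_rot: [0.383, -0.383, 0.595, -0.594]
force: [0.8, 0.4, -1.8]
grip_width: 0.175
15.6167 [ 508.  -175.4  226.3] [ 0.4  0.5 -1.7] -0.42326145056183684 [-0.55  0.33  1.44  0.    1.37 -0.13]
w key_handle [([312.6, 267.3], 0.94)]
s key_handle [([243.4, 114.2], 0.89), ([362.3, 219.5], 0.65)]
w key_tip []
s key_tip [([360.5, 254.0], 0.63), ([247.5, 154.7], 0.61)]
w screw_mouth []
s screw_mouth [([245.6, 168.8], 0.62), ([248.2, 175.8], 0.57)]
w lever_ball [([305.1, 112.6], 0.91)]
s lever_ball [([274.0, 182.8], 0.71)]
[[314.6, 264.3], [315.2, 206.3], [316.0, 200.9], [298.4, 111.9]]
[[246.0, 113.2], [250.1, 156.7], [250.1, 168.4], [277.8, 179.9]]
```

View pics/w11c.png

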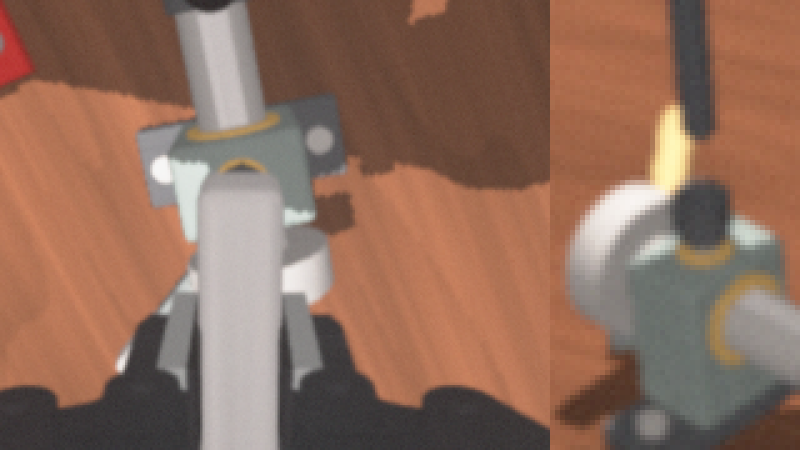

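The bar hides the mouth from the wrist camera. The scene crop shows the shank tip at about (250.4,157) over the head centre at about (250.8,168). I'll measure the lateral offset more finely in averaged scene pictures.

Run:
```python
from h import *
L=[shot('scene') for _ in range(6)];S=L[0];g=np.mean([x['color'] for x in L],0).mean(2);p,R,s=TR();print(s['time_s'],p.round(1))
def edges(r,c0,c1):
    v=g[r,c0:c1];x=np.arange(c0,c1);f=np.interp(np.arange(c0,c1-1,.05),x,v);d=np.gradient(cv2.GaussianBlur(f[None],(0,0),8)[0]);X=np.arange(c0,c1-1,.05)
    return X[d.argmin()],X[d.argmax()]
for r in range(138,158,2): e=edges(r,240,262);print('shank',r,np.round(e,2),round(np.mean(e),2))
for r in range(166,178,1): e=edges(r,238,264);print('head',r,np.round(e,2),round(np.mean(e),2))
for z in(175,165,150,120,110): print(z,proj(S,[[508,-175.4,z],[507,-179.3,z],[508,-178.4,z]]).round(2).tolist())
print(g[160:172,244:258].astype(int))
```

```text
16.3167 [ 507.8 -176.2  226.1]
shank 138 [243.5  251.15] 247.33
shank 140 [243.8 251.4] 247.6
shank 142 [244.3 251.5] 247.9
shank 144 [244.3 251.6] 247.95
shank 146 [244.45 251.65] 248.05
shank 148 [244.5  251.75] 248.13
shank 150 [245.4 252.3] 248.85
shank 152 [245.55 242.35] 243.95
shank 154 [245.55 241.55] 243.55
shank 156 [246.35 240.9 ] 243.63
head 166 [246.3  240.25] 243.28
head 167 [245.35 254.65] 250.0
head 168 [244.5  255.55] 250.03
head 169 [243.75 255.55] 249.65
head 170 [243.45 255.55] 249.5
head 171 [239.5 255.6] 247.55
head 172 [238.75 255.6 ] 247.18
head 173 [243.75 255.6 ] 249.68
head 174 [244.  255.6] 249.8
head 175 [244.3  255.45] 249.88
head 176 [244.75 255.45] 250.1
head 177 [245.35 255.65] 250.5
175 [[249.25, 147.71], [247.96, 147.09], [248.07, 147.4]]
165 [[249.64, 151.7], [248.35, 151.06], [248.46, 151.38]]
150 [[250.2, 157.59], [248.93, 156.95], [249.03, 157.27]]
120 [[251.31, 169.1], [250.06, 168.44], [250.16, 168.77]]
110 [[251.68, 172.85], [250.43, 172.19], [250.53, 172.52]]
[[228 225 213 185 140 114 110 110 112 114 113 114 115 116]
 [228 225 210 175 131 109 109 108 110 110 111 112 112 113]
 [227 223 208 171 126 109 106 108 108 109 109 110 111 112]
 [228 221 205 165 121 107 105 106 106 107 107 108 108 110]
 [226 218 200 158 117 105 105 102 104 107 107 108 107 110]
 [226 216 191 146 112 104 100  96  95  98 105 107 109 109]
 [222 204 166 121  97  91  86  81  82  86  95 101 105 109]
 [209 168 120  88  76  74  73  71  70  74  80  92 102 107]
 [179 120  81  70  69  72  72  72  69  67  72  80  96 106]
 [139  88  67  65  69  72  72  70  69  67  67  76  96 109]
 [106  75  67  67  70  71  71  69  68  67  65  72  95 108]
 [ 91  71  66  69  70  71  70  71  70  65  62  72  94 110]]
```

```bash
python3 -m crank '[{"dp":[0.5,10,1.5],"roll":0,"gripper":255},{"dp":[0.5,20,1.5],"roll":0,"gripper":255},{"dp":[0.5,25,1.5],"roll":0,"gripper":255},{"dp":[0.5,25,1.5],"roll":0,"gripper":255}]'
python3 - <<'E'
from h import *
L=[shot('scene') for _ in range(4)];S=L[0];c=np.mean([x['color'] for x in L],0).astype(np.uint8);g=c.mean(2);p,R,s=TR();print(s['time_s'],p.round(1),np.round(s['force'],2),np.round(s['wrist_torque'],3))
def edges(r,c0,c1):
    x=np.arange(c0,c1);X=np.arange(c0,c1-1,.05);f=np.interp(X,x,g[r,c0:c1]);d=np.gradient(cv2.GaussianBlur(f[None],(0,0),8)[0])
    return X[d.argmin()],X[d.argmax()]
for r in(140,144,148,152,156,160,163): e=edges(r,241,258);print('shank',r,np.round(e,2),round(np.mean(e),2),proj(S,[[507.5,-180.2,120+(168.4-r)/.39]])[0].round(2))
for r in(169,170,171,173,174,175): e=edges(r,239,262);print('head',r,np.round(e,2),round(np.mean(e),2))
cv2.imwrite('pics/s12.png',cv2.resize(c[135:195,225:275],(500,600),interpolation=3)[:,:,::-1])
E
```

```text
time_s: 16.65
eef_pos: [508.3, -176.9, 199.1]
ee_rot: [0.383, -0.384, 0.595, -0.593]
force: [-0.0, -0.3, -2.3]
grip_width: 0.178
16.85 [ 509.1 -177.3  201.4] [-0.53  0.87 -2.25] [-0.02   0.008 -0.007]
shank 140 [243.4  250.55] 246.98 [246.78 139.9 ]
shank 144 [243.55 250.7 ] 247.13 [247.19 144.06]
shank 148 [244.25 251.55] 247.9 [247.59 148.18]
shank 152 [244.8 242. ] 243.4 [247.99 152.24]
shank 156 [245.4 241.7] 243.55 [248.39 156.27]
shank 160 [245.6 241.7] 243.65 [248.78 160.25]
shank 163 [245.8 252.6] 249.2 [249.07 163.2 ]
head 169 [243.8  255.55] 249.68
head 170 [243.45 255.55] 249.5
head 171 [243.5 255.6] 249.55
head 173 [243.8  255.65] 249.73
head 174 [244.1  255.55] 249.83
head 175 [244.25 255.5 ] 249.88
```

View pics/s12.png

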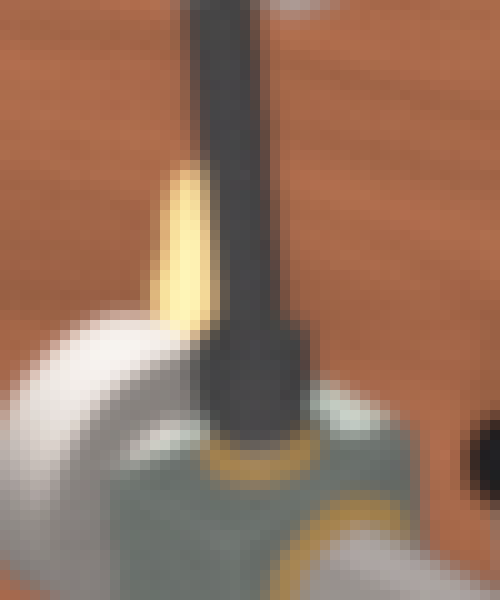

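The shank axis (column 249.2 at row 163) now runs straight into the head (249.6). I'll lower it gently in small steps, watching the force.

```bash
python3 -m crank '[{"dp":[0,3,0],"roll":0,"gripper":255},{"dp":[0,5,0],"roll":0,"gripper":255},{"dp":[0,6,0],"roll":0,"gripper":255}]'; python3 -m crank '[{"dp":[0,2,0],"roll":0,"gripper":255},{"dp":[0,3,0],"roll":0,"gripper":255},{"dp":[0,3,0],"roll":0,"gripper":255}]'; python3 -c "
from h import *
for _ in range(4): shot('wrist');p,R,s=TR();print(s['time_s'],p.round(1),np.round(s['force'],2),np.round(s['wrist_torque'],3))"
```

```text
time_s: 17.1
eef_pos: [508.9, -177.2, 194.8]
ee_rot: [0.384, -0.384, 0.594, -0.594]
force: [-0.5, -0.3, -2.2]
grip_width: 0.174
time_s: 17.35
eef_pos: [508.8, -177.3, 191.9]
ee_rot: [0.384, -0.384, 0.594, -0.594]
force: [-0.2, -0.1, -1.8]
grip_width: 0.174
17.4 [ 508.8 -177.3  192. ] [-1.5   0.38 -2.47] [-0.111  0.187 -0.03 ]
17.45 [ 508.9 -177.3  192. ] [-0.88  0.26 -1.12] [-0.057  0.2    0.021]
17.5 [ 508.9 -177.3  192.1] [-0.68 -0.04 -0.63] [-0.104  0.173  0.065]
17.55 [ 508.9 -177.3  192.1] [-0.03 -0.95 -2.14] [-0.11   0.142  0.007]
```

```bash
python3 -m crank '[{"dp":[0,1,0],"roll":0,"gripper":255},{"dp":[0,2,0],"roll":0,"gripper":255},{"dp":[0,2,0],"roll":0,"gripper":255}]'; python3 -c "
from h import *
for _ in range(2): shot('wrist');p,R,s=TR();print(s['time_s'],p.round(1),np.round(s['force'],2),np.round(s['wrist_torque'],3))"; python3 -m crank '[{"dp":[0,1,0],"roll":0,"gripper":255},{"dp":[0,2,0],"roll":0,"gripper":255},{"dp":[0,2,0],"roll":0,"gripper":255}]'; python3 -c "
from h import *
for _ in range(3): shot('wrist');p,R,s=TR();print(s['time_s'],p.round(1),np.round(s['force'],2),np.round(s['wrist_torque'],3))"
```

```text
time_s: 17.8
eef_pos: [508.8, -177.4, 190.0]
ee_rot: [-0.384, 0.384, -0.594, 0.594]
force: [-1.6, -1.4, -1.7]
grip_width: 0.171
17.85 [ 508.7 -177.4  189.9] [-1.58 -0.99 -1.9 ] [-0.472  0.405 -0.053]
17.9 [ 508.8 -177.4  189.9] [-1.91 -2.21 -2.18] [-0.49   0.37  -0.004]
time_s: 18.15
eef_pos: [508.8, -177.4, 187.9]
ee_rot: [0.384, -0.384, 0.594, -0.594]
force: [-2.0, -2.2, 0.1]
grip_width: 0.175
18.2 [ 508.8 -177.4  187.9] [-1.51 -2.   -2.29] [-0.56   0.62   0.004]
18.25 [ 508.8 -177.3  187.9] [-2.72 -2.78 -1.35] [-0.56   0.582  0.031]
18.3 [ 508.8 -177.3  188. ] [-2.01 -2.35 -2.45] [-0.535  0.606  0.011]
```

```bash
python3 -m crank '[{"dp":[0.5,0,-0.2],"roll":0,"gripper":255},{"dp":[1,0,-0.4],"roll":0,"gripper":255},{"dp":[1,0,-0.4],"roll":0,"gripper":255}]'; python3 -c "
from h import *
for _ in range(2): shot('wrist');p,R,s=TR();print(s['time_s'],p.round(1),np.round(s['force'],2),np.round(s['wrist_torque'],3))"; python3 -m crank '[{"dp":[0,1,0],"roll":0,"gripper":255},{"dp":[0,2,0],"roll":0,"gripper":255},{"dp":[0,3,0],"roll":0,"gripper":255},{"dp":[0,3,0],"roll":0,"gripper":255}]'; python3 -c "
from h import *
for _ in range(3): shot('wrist');p,R,s=TR();print(s['time_s'],p.round(1),np.round(s['force'],2),np.round(s['wrist_torque'],3))"
```

```text
time_s: 18.55
eef_pos: [508.3, -177.8, 188.0]
ee_rot: [0.384, -0.384, 0.594, -0.594]
force: [-1.0, -0.5, -1.9]
grip_width: 0.175
18.6 [ 508.3 -177.8  188.1] [-1.38  0.71 -2.55] [-0.205  0.173  0.031]
18.65 [ 508.3 -177.9  188.1] [-0.63  0.57 -2.67] [-0.205  0.175  0.014]
time_s: 18.98
eef_pos: [508.2, -177.9, 184.9]
ee_rot: [0.384, -0.384, 0.594, -0.594]
force: [-0.3, -1.4, -2.1]
grip_width: 0.173
19.0333 [ 508.2 -177.9  185. ] [-0.19 -0.81 -2.3 ] [-0.091  0.096 -0.07 ]
19.0833 [ 508.2 -177.9  185. ] [ 0.12  0.31 -2.19] [-0.088  0.124  0.04 ]
19.1333 [ 508.2 -177.9  185. ] [ 0.02 -0.31 -2.03] [-0.107  0.132 -0.014]
```

```bash
for i in 1; do :; done; python3 -m crank '[{"dp":[0,1.5,0],"roll":0,"gripper":255},{"dp":[0,3,0],"roll":0,"gripper":255},{"dp":[0,3,0],"roll":0,"gripper":255}]'; python3 -c "
from h import *
for _ in range(2): shot('wrist');p,R,s=TR();print(s['time_s'],p.round(1),np.round(s['force'],2),np.round(s['wrist_torque'],3))"; python3 -m crank '[{"dp":[0,1,0],"roll":0,"gripper":255},{"dp":[0,2,0],"roll":0,"gripper":255},{"dp":[0,2,0],"roll":0,"gripper":255}]'; python3 -c "
from h import *
for _ in range(2): shot('wrist');p,R,s=TR();print(s['time_s'],p.round(1),np.round(s['force'],2),np.round(s['wrist_torque'],3))"
```

```text
time_s: 19.38
eef_pos: [508.1, -177.9, 181.7]
ee_rot: [0.384, -0.384, 0.594, -0.594]
force: [0.4, -1.0, -2.2]
grip_width: 0.174
19.4333 [ 508.1 -178.   181.9] [-0.8  -0.58 -2.21] [-0.108  0.099  0.003]
19.4833 [ 508.2 -178.   182. ] [-0.63  0.71 -2.26] [-0.026  0.129 -0.025]
time_s: 19.73
eef_pos: [508.1, -178.0, 179.9]
ee_rot: [0.384, -0.384, 0.594, -0.594]
force: [-0.6, -0.1, -1.9]
grip_width: 0.173
19.7833 [ 508.1 -178.   180. ] [-0.77 -0.47 -1.31] [-0.034  0.045 -0.031]
19.8333 [ 508.1 -178.   180. ] [ 0.03  0.65 -2.12] [-0.081  0.113  0.062]
```

```bash
python3 -m crank '[{"dp":[0,1,0],"roll":0,"gripper":255},{"dp":[0,1.5,0],"roll":0,"gripper":255},{"dp":[0,1.5,0],"roll":0,"gripper":255}]'; python3 -m crank '[{"dp":[0,0.7,0],"roll":0,"gripper":255},{"dp":[0,1.5,0],"roll":0,"gripper":255},{"dp":[0,1.5,0],"roll":0,"gripper":255}]'; python3 -c "
from h import *
for _ in range(2): shot('wrist');p,R,s=TR();print(s['time_s'],p.round(1),np.round(s['force'],2),np.round(s['wrist_torque'],3))
S=shot('scene')
for l in('key_handle','screw_mouth','lever_ball'): print([(np.round(q['centre'],1).tolist(),round(q['confidence'],2)) for q in models.spot_point(S,l)[:3]])
print(proj(S,[[507.5,-180.2,207],[507.5,-180.2,98]]))"
```

```text
time_s: 20.08
eef_pos: [508.1, -178.0, 178.5]
ee_rot: [0.384, -0.384, 0.594, -0.594]
force: [-1.6, -1.4, -1.1]
grip_width: 0.173
time_s: 20.33
eef_pos: [508.1, -178.0, 176.9]
ee_rot: [0.384, -0.384, 0.594, -0.594]
force: [-0.2, -0.2, -2.2]
grip_width: 0.17
20.3833 [ 508.1 -178.   177. ] [-0.45 -0.95 -1.33] [-0.112  0.109 -0.032]
20.4333 [ 508.1 -178.   177. ] [-0.58  0.37 -1.43] [-0.086  0.121 -0.006]
[([365.5, 216.2], 0.91), ([242.8, 136.9], 0.53)]
[([246.5, 169.5], 0.57)]
[([273.8, 181.8], 0.91)]
[[246.21295416 134.07121356]
 [250.40835911 176.65333673]]
```

```bash
for r in 1; do python3 -m crank '[{"dp":[0,0.5,0],"roll":0,"gripper":255},{"dp":[0,1,0],"roll":0,"gripper":255},{"dp":[0,1,0],"roll":0,"gripper":255}]'; python3 -c "
from h import *
shot('wrist');p,R,s=TR();print(p.round(1),np.round(s['force'],2),np.round(s['wrist_torque'],3))"; done;  python3 -m crank '[{"dp":[0,0.5,0],"roll":0,"gripper":255},{"dp":[0,1,0],"roll":0,"gripper":255},{"dp":[0,1,0],"roll":0,"gripper":255}]'; python3 -c "
from h import *
shot('wrist');p,R,s=TR();print(p.round(1),np.round(s['force'],2),np.round(s['wrist_torque'],3))"
```

```text
time_s: 20.88
eef_pos: [508.4, -178.1, 176.7]
ee_rot: [-0.384, 0.384, -0.593, 0.594]
force: [-1.6, 0.5, 3.9]
grip_width: 0.173
[ 508.3 -178.1  176.7] [-0.9   0.58  6.28] [0.056 0.326 0.034]
time_s: 21.18
eef_pos: [508.6, -178.2, 176.6]
ee_rot: [-0.384, 0.384, -0.593, 0.595]
force: [-2.1, 1.5, 11.6]
grip_width: 0.175
[ 508.6 -178.2  176.5] [-2.59 -0.08 11.83] [ 0.276  0.7   -0.024]
```

The key has bottomed at TCP z of about 176.8, with 18 mm of free descent below the mouth, so it is seated. I'll relieve the press and turn clockwise about the key axis, which is about 2.8 mm off the TCP along tool x, sinking 4 mm/rad.

```bash
cat > m.py <<'E'
from h import *
a=[]
for _ in range(6): shot('wrist');p,R,s=TR();a.append([*s['force'],*s['wrist_torque']])
print(round(s['time_s'],2),p.round(1),'ang',round(np.arctan2(R[1,2],R[0,2]),3),np.mean(a,0).round(3),'sd tz',np.std(a,0)[5].round(3),'f tool',(R.T@np.mean(a,0)[:3]).round(1))
E
python3 -m crank '[{"dp":[0,-1.2,0],"roll":0,"gripper":255},{"dp":[0,-1.2,0.15],"roll":0.05,"gripper":255},{"dp":[0,-1.2,0.3],"roll":0.1,"gripper":255},{"dp":[0,-1.1,0.4],"roll":0.15,"gripper":255},{"dp":[0,-1,0.5],"roll":0.18,"gripper":255},{"dp":[0,-1,0.5],"roll":0.18,"gripper":255}]'; python3 m.py;  python3 -m crank '[{"dp":[0,0.1,0.1],"roll":0.04,"gripper":255},{"dp":[0,0.3,0.2],"roll":0.08,"gripper":255},{"dp":[0.1,0.5,0.3],"roll":0.12,"gripper":255},{"dp":[0.1,0.5,0.3],"roll":0.12,"gripper":255}]'; python3 m.py
```

```text
time_s: 21.73
eef_pos: [508.5, -178.4, 176.7]
ee_rot: [-0.328, 0.329, -0.626, 0.626]
force: [-3.2, -0.1, 6.0]
grip_width: 0.175
22.03 [ 508.5 -178.5  176.7] ang -0.603 [-3.149 -0.047  6.755 -0.037  0.778  0.186] sd tz 0.026 f tool [ 1.8 -6.8 -2.6]
time_s: 22.37
eef_pos: [508.7, -178.7, 176.2]
ee_rot: [-0.29, 0.29, -0.645, 0.645]
force: [-3.2, 0.2, 7.2]
grip_width: 0.173
22.67 [ 508.7 -178.6  176.2] ang -0.722 [-3.004  0.063  6.867  0.013  0.756  0.196] sd tz 0.028 f tool [ 1.9 -6.9 -2.3]
```

```bash
python3 -m crank '[{"dp":[0.2,0,0],"roll":0.04,"gripper":255},{"dp":[0.5,0.1,-0.1],"roll":0.08,"gripper":255},{"dp":[0.5,0.3,-0.1],"roll":0.12,"gripper":255},{"dp":[0.5,0.3,-0.1],"roll":0.12,"gripper":255}]'; python3 m.py;  python3 -m crank '[{"dp":[0.1,0.1,0.1],"roll":0.04,"gripper":255},{"dp":[0.1,0.3,0.1],"roll":0.08,"gripper":255},{"dp":[0.2,0.5,0.2],"roll":0.12,"gripper":255},{"dp":[0.2,0.5,0.2],"roll":0.12,"gripper":255}]'; python3 m.py
```

```text
time_s: 23.0
eef_pos: [508.5, -178.9, 175.8]
ee_rot: [-0.251, 0.251, -0.661, 0.661]
force: [-1.6, 0.7, 5.0]
grip_width: 0.172
23.3 [ 508.5 -178.9  175.8] ang -0.842 [-1.514  0.297  4.839  0.038  0.422  0.213] sd tz 0.022 f tool [ 0.9 -4.8 -1.2]
time_s: 23.63
eef_pos: [508.6, -179.1, 175.3]
ee_rot: [-0.211, 0.211, -0.675, 0.675]
force: [-2.0, 0.8, 5.4]
grip_width: 0.171
23.93 [ 508.6 -179.1  175.3] ang -0.962 [-1.326  0.32   4.95   0.109  0.339  0.218] sd tz 0.047 f tool [ 0.9 -5.  -1. ]
```

```bash
python3 -m crank '[{"dp":[0.1,0.1,0],"roll":0.04,"gripper":255},{"dp":[0.2,0.3,0],"roll":0.08,"gripper":255},{"dp":[0.2,0.4,0],"roll":0.1,"gripper":255},{"dp":[0.2,0.4,0],"roll":0.1,"gripper":255}]'; python3 m.py;  python3 -m crank '[{"dp":[0.1,0.1,0.1],"roll":0.04,"gripper":255},{"dp":[0.1,0.3,0.1],"roll":0.08,"gripper":255},{"dp":[0.2,0.4,0.1],"roll":0.1,"gripper":255},{"dp":[0.2,0.4,0.1],"roll":0.1,"gripper":255}]'; python3 m.py
```

```text
time_s: 24.27
eef_pos: [508.6, -179.3, 174.9]
ee_rot: [-0.178, 0.177, -0.684, 0.685]
force: [-1.5, 0.3, 6.0]
grip_width: 0.172
24.57 [ 508.5 -179.3  174.9] ang -1.062 [-0.815 -0.106  5.126  0.08   0.209  0.231] sd tz 0.024 f tool [ 0.8 -5.1 -0.3]
time_s: 24.9
eef_pos: [508.5, -179.5, 174.5]
ee_rot: [-0.143, 0.143, -0.692, 0.693]
force: [0.3, -0.0, 5.2]
grip_width: 0.175
25.2 [ 508.5 -179.5  174.5] ang -1.162 [-0.082  0.409  5.247  0.058  0.07   0.218] sd tz 0.029 f tool [-0.1 -5.2 -0.4]
```

```bash
sed -i 's/range(6)/range(9)/' m.py; python3 -m crank '[{"dp":[0.1,0.1,0.1],"roll":0.04,"gripper":255},{"dp":[0.1,0.3,0.2],"roll":0.08,"gripper":255},{"dp":[0.2,0.4,0.2],"roll":0.1,"gripper":255},{"dp":[0.2,0.4,0.2],"roll":0.1,"gripper":255}]'; python3 m.py;  python3 -m crank '[{"dp":[0.1,0.1,0.1],"roll":0.04,"gripper":255},{"dp":[0.1,0.3,0.2],"roll":0.08,"gripper":255},{"dp":[0.1,0.3,0.2],"roll":0.08,"gripper":255}]'; python3 m.py
```

```text
time_s: 25.53
eef_pos: [508.5, -179.7, 174.1]
ee_rot: [-0.109, 0.108, -0.698, 0.699]
force: [1.2, 0.1, 5.2]
grip_width: 0.174
25.98 [ 508.4 -179.7  174.1] ang -1.262 [ 0.176  0.363  5.297  0.116 -0.02   0.253] sd tz 0.029 f tool [-0.3 -5.3 -0.3]
time_s: 26.23
eef_pos: [508.5, -179.9, 173.8]
ee_rot: [-0.08, 0.079, -0.702, 0.703]
force: [-0.2, 0.6, 6.2]
grip_width: 0.176
26.68 [ 508.4 -179.9  173.8] ang -1.342 [ 0.192  0.787  5.073  0.159 -0.059  0.255] sd tz 0.016 f tool [-0.4 -5.1 -0.7]
```

```bash
python3 -m crank '[{"dp":[0,0.1,0.1],"roll":0.04,"gripper":255},{"dp":[0.1,0.3,0.1],"roll":0.08,"gripper":255},{"dp":[0.1,0.3,0.1],"roll":0.08,"gripper":255}]'; python3 m.py;  python3 -m crank '[{"dp":[0,0.1,0.1],"roll":0.04,"gripper":255},{"dp":[0,0.3,0.2],"roll":0.08,"gripper":255},{"dp":[0,0.3,0.2],"roll":0.08,"gripper":255}]'; python3 m.py
```

```text
time_s: 26.93
eef_pos: [508.4, -180.0, 173.6]
ee_rot: [-0.052, 0.051, -0.705, 0.705]
force: [-0.2, 0.7, 5.2]
grip_width: 0.174
27.38 [ 508.4 -180.   173.5] ang -1.422 [ 0.546  0.411  5.057  0.143 -0.093  0.269] sd tz 0.03 f tool [-0.6 -5.1 -0.3]
time_s: 27.63
eef_pos: [508.5, -180.2, 173.3]
ee_rot: [-0.024, 0.023, -0.707, 0.707]
force: [0.2, 0.1, 5.8]
grip_width: 0.172
28.08 [ 508.5 -180.2  173.2] ang -1.502 [ 0.532  0.686  5.432  0.194 -0.099  0.273] sd tz 0.023 f tool [-0.6 -5.4 -0.6]
```

```bash
python3 -m crank '[{"dp":[0,0.1,0.1],"roll":0.04,"gripper":255},{"dp":[0,0.3,0.1],"roll":0.08,"gripper":255},{"dp":[0,0.3,0.1],"roll":0.08,"gripper":255}]'; python3 m.py;  python3 -m crank '[{"dp":[0,0.1,0.1],"roll":0.03,"gripper":255},{"dp":[0,0.2,0.1],"roll":0.06,"gripper":255},{"dp":[0,0.2,0.1],"roll":0.06,"gripper":255}]'; python3 m.py
```

```text
time_s: 28.33
eef_pos: [508.5, -180.3, 173.0]
ee_rot: [0.004, -0.005, -0.707, 0.707]
force: [0.9, 0.4, 5.1]
grip_width: 0.174
28.78 [ 508.5 -180.3  173. ] ang -1.582 [ 0.506  0.297  5.554  0.175 -0.092  0.294] sd tz 0.033 f tool [-0.5 -5.6 -0.3]
time_s: 29.03
eef_pos: [508.5, -180.4, 172.8]
ee_rot: [0.025, -0.026, -0.706, 0.707]
force: [0.3, 0.5, 5.6]
grip_width: 0.175
29.48 [ 508.5 -180.4  172.8] ang -1.642 [ 0.526  0.433  5.697  0.168 -0.086  0.33 ] sd tz 0.022 f tool [-0.5 -5.7 -0.5]
```

Torque is climbing now (0.27 → 0.29 → 0.33), so nose contact was near angle -1.55, with drag about 0.27. The target is about 0.41.

```bash
python3 -m crank '[{"dp":[0,0.1,0.1],"roll":0.03,"gripper":255},{"dp":[0,0.2,0.1],"roll":0.06,"gripper":255},{"dp":[0,0.2,0.1],"roll":0.06,"gripper":255}]'; python3 m.py; python3 m.py
```

```text
time_s: 29.73
eef_pos: [508.5, -180.5, 172.6]
ee_rot: [0.046, -0.048, -0.705, 0.706]
force: [0.3, 1.0, 5.3]
grip_width: 0.176
30.18 [ 508.5 -180.5  172.6] ang -1.702 [ 0.538  0.605  5.441  0.144 -0.087  0.371] sd tz 0.016 f tool [-0.5 -5.4 -0.7]
30.63 [ 508.5 -180.5  172.6] ang -1.702 [ 0.391  0.437  5.518  0.125 -0.079  0.381] sd tz 0.017 f tool [-0.3 -5.5 -0.5]
```

```bash
python3 -m crank '[{"dp":[0,0.1,0],"roll":0.03,"gripper":255},{"dp":[0,0.2,0.1],"roll":0.05,"gripper":255},{"dp":[0,0.2,0.1],"roll":0.05,"gripper":255}]'; python3 m.py; python3 m.py
```

```text
time_s: 30.88
eef_pos: [508.5, -180.6, 172.4]
ee_rot: [0.064, -0.065, -0.704, 0.704]
force: [-0.1, 1.2, 5.4]
grip_width: 0.174
31.33 [ 508.5 -180.6  172.4] ang -1.752 [ 0.372  0.601  5.709  0.171 -0.077  0.43 ] sd tz 0.029 f tool [-0.3 -5.7 -0.7]
31.78 [ 508.5 -180.6  172.4] ang -1.752 [ 0.364  0.772  5.813  0.161 -0.074  0.41 ] sd tz 0.035 f tool [-0.2 -5.8 -0.8]
```

Torque is about 0.42, roughly 0.15 above drag, so the screw is firm. I'll release, rise clear and check.

```bash
python3 -m crank '[{"dp":[0,-0.5,0],"roll":-0.03,"gripper":255},{"dp":[0,-0.5,0],"roll":-0.06,"gripper":255},{"dp":[0,-0.5,0],"roll":-0.06,"gripper":140},{"dp":[0,-0.5,0],"roll":-0.06,"gripper":140},{"dp":[0,-0.5,0],"roll":-0.06,"gripper":140},{"dp":[0,-0.5,0],"roll":-0.06,"gripper":140},{"dp":[0,-0.5,0],"roll":-0.06,"gripper":140}]'; python3 -m crank '[{"dp":[0,-5,0],"roll":0,"gripper":140},{"dp":[0,-20,0],"roll":0,"gripper":140},{"dp":[0,-45,0],"roll":0,"gripper":140},{"dp":[0,-70,0],"roll":0,"gripper":140},{"dp":[0,-90,0],"roll":0,"gripper":140},{"dp":[0,-90,0],"roll":0,"gripper":140},{"dp":[0,-90,0],"roll":0,"gripper":140}]'
python3 - <<'E'
from h import *
S=shot('scene','s20.png');w=shot('wrist','w20.png');p,R,s=TR();print(s['time_s'],p.round(1),np.round(s['force'],2),s['grip_width'])
for n,P in(('s',S),('w',w)):
  for l in('key_handle','key_tip','screw_mouth','lever_ball'):print(n,l,[(np.round(q['centre'],1).tolist(),round(q['confidence'],2)) for q in models.spot_point(P,l)[:2]])
for P in(S,w):print(proj(P,[[507.5,-180.2,203],[507.5,-180.2,116],[507.5+.239*85,-180.2+.971*85,127]]).round(1).tolist())
a=cv2.resize(w['color'][60:360,140:440],(400,400),interpolation=3);b=cv2.resize(S['color'][110:230,210:330],(400,400),interpolation=3)
cv2.imwrite('pics/end.png',np.hstack([a,b])[:,:,::-1])
E
```

```text
time_s: 32.37
eef_pos: [507.8, -180.5, 172.2]
ee_rot: [-0.043, 0.043, 0.706, -0.706]
force: [0.0, -0.0, 0.3]
grip_width: 0.452
time_s: 32.95
eef_pos: [508.1, -180.7, 263.2]
ee_rot: [0.043, -0.044, -0.705, 0.706]
force: [-0.2, 0.1, -1.1]
grip_width: 0.452Traceback (most recent call last):
  File "<stdin>", line 2, in <module>
  File "h.py", line 4, in shot
    p=eyes.capture(n)
ValueError: 200 camera calls are used up
```

```bash
python3 -m crank '[{"dp":[0,-20,0],"roll":0,"gripper":120},{"dp":[0,-20,0],"roll":0,"gripper":120},{"dp":[0,-20,0],"roll":0,"gripper":120}]'; python3 -c "
from rig import ctrl
s=ctrl.sense();print(s['force'],s['wrist_torque'],s['eef_pos']);print(ctrl.finish_job())"
```

```text
time_s: 33.25
eef_pos: [507.9, -180.6, 281.7]
ee_rot: [0.043, -0.043, -0.706, 0.706]
force: [-0.5, 0.7, -0.9]
grip_width: 0.531
[-0.52350776  0.7072249  -0.9050035 ] [ 0.02909097  0.01785583 -0.02689236] [ 507.94052213 -180.5565546   281.74285916]
the job is handed in; nothing more can be done
None
```

I carried out all the steps and handed the job in at 33.3 s. I couldn't take a final picture, because the 200 camera calls ran out during the torque readings. Whether the key still stands, the arbor stayed put and the loose things are undisturbed is therefore inferred from the force and motion readings.

**What I did**
- **Lever:** I swung the ball lever upright by its ball.
- **Key:** I lifted the white-handled key from the stand and lowered it into the screw until it bottomed, 18 mm below the mouth going by the pictures. It dropped in with almost no vertical force.
- **Screw:** I turned it about 1.1 rad clockwise until it was firm, then let go and rose clear.

**Last checks**
- **Tightness:** The drag levelled off at about 0.25–0.27 Nm. The torque then climbed at roughly 0.6–0.8 Nm per rad to about 0.42 Nm at rest. That is about 0.15 Nm above the drag, against the 0.14 aimed at and a firm range of 0.08–0.20. The drag estimate is good to about 0.02 Nm.
- **Release:** After letting go, the force at the wrist was about 1 N, which is noise level, and the gripper was open well above the handle.

**What failed or disagreed**
- **First pinch missed:** The fingertips sat about 30 mm higher than the stated geometry, so the first pinch closed without the ball. It registered no force, and I corrected it by going lower.
- **Lever angle:** The two estimates differed. The arm position put the ball within 0.5 mm of upright, while one network reading put it about 4 mm (0.06 rad) off. Both are within the 0.1 rad that the screw's nose straightens.
- **Side load:** The key briefly felt about 3 N sideways as it entered the socket. I shifted the arm and it went away.

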